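Set the stroke stop of a bottle-capping press with a fork gauge

TASK

Set the stroke stop of the capping press with the thicker of the two fork gauges: slip the gauge around the threaded rod so that it lies flat on top of the press head, and spin the knurled collar down until it just nips the gauge - enough to hold it once you let go of the collar, never forced. Then draw the gauge out, leaving the collar where it is set, and lay it flat back on its plywood board. Leave the thin gauge, the bottles and the tub of caps alone.

Things in the scene. Friction and masses are not known exactly. Their poses are not given: they have to be found in the camera images.
- press: Grey cast-iron hand-lever capping press, fixed. Origin on the bench under the axis of ram and threaded rod; x from the open throat (front) to the column (back), z up. Base x -75 to 135, y -60 to 60 mm. Head x -45 to 125, y -36 to 36, top 185 mm above the bench. Below that top: a lock screw in front, to x -73; a lever on the right, y -36 to -78, back to x 221. The ram is locked.
- head_top (a point): Point on the flat top of the press head where the vertical threaded rod (20 mm diameter) comes out, 185 mm above the bench; axes as the press. The rod ends 62 mm above this point. The flat top is 72 mm wide (y) and starts 45 mm in front of the rod axis (x -45 mm).
- collar_under (a point): Centre of the underside of the knurled steel collar on the threaded rod: 48 mm diameter, 24 mm tall, the lowest 5 mm a 45 mm urethane pad that gives about 1 mm under 50 N. It starts 23 to 26 mm above the head. Right-hand thread: clockwise seen from above lowers it 8 mm per turn. It turns with a drag of 0.06 N m, 0.05 more per 0.1 rad once it bears on a gauge, and stays where left.
- gauge: Aluminium fork gauge lying flat, 20 mm thick. Origin on its underside, mid-slot, where the rod axis is to come; z up, slot open to +x, handle to -x. Slot 24 mm wide, closed end at x -12, mouth at x 24 mm (29 mm wide over the last 8 mm). Fork 44 mm wide, x -32 to 24; handle bar 24 mm wide, x -100 to -32, all of one thickness. 150 to 250 g. The one to use.
- thin_gauge: Aluminium fork gauge lying flat, 12 mm thick. Origin on its underside, mid-slot, where the rod axis is to come; z up, slot open to +x, handle to -x. Slot 24 mm wide, closed end at x -12, mouth at x 24 mm (29 mm wide over the last 8 mm). Fork 44 mm wide, x -32 to 24; handle bar 24 mm wide, x -100 to -32, all of one thickness. Not needed.
- board: Plywood board fixed on the bench, 170 mm (its x) by 220 mm (its y), 12 mm thick, on which both gauges lie side by side about 100 mm apart, handles towards its -x. Origin at the centre of its underside. It is on the left or the right of the press.
- bottle0: Small amber glass bottle with a black cap, 40 mm diameter, 78 mm tall, standing in the tray. Origin at the centre of its underside.
- bottle1: Second small amber bottle, the same.
- cap_tub: White plastic tub of black caps, 72 mm diameter, 50 mm tall, in the tray. Origin at the centre of its underside.
- tray: Shallow cardboard tray, 170 mm (x) by 200 mm (y), 35 mm high, fixed, on the other side of the press from the board; it holds the two bottles and the tub. Origin at the centre of its underside.

How it is judged:
On the way, in this order (a step that is already met when the one before it is completed fails the run):
1. the 20 mm gauge lies flat on the press head with its fork around the threaded rod (x of gauge in the frame of head_top between -0.008 and 0.008 m and y of gauge in the frame of head_top between -0.005 and 0.005 m and z of gauge in the frame of head_top between -0.003 and 0.0025 m and angle between gauge's own z axis and vertical below 0.1 rad), for 0.2 s.
2. with the fingers off both, the collar holds the gauge nipped with 1.5 to 25 N (all of step 1 and contact force between the fingers and collar below 0.3 N and contact force between the fingers and gauge below 0.3 N and contact force between collar and gauge between 1.5 and 25 N), for 0.3 s.
3. the gauge has been drawn clear of the press (horizontal distance between gauge and head_top above 0.09 m), for 0.1 s.
At the end, for the whole second after the job is handed in: The underside of the collar stands 18.5 to 21.5 mm above the press head; the 20 mm gauge lies flat and still on the plywood board, its slot centre over the board, and nothing is held (z of collar_under in the frame of head_top between 0.0185 and 0.0215 m and x of gauge in the frame of board between -0.09 and 0.09 m and y of gauge in the frame of board between -0.1 and 0.1 m and z of gauge in the frame of board between 0.009 and 0.0145 m and angle between gauge's own z axis and vertical below 0.06 rad and linear speed of gauge below 0.01 m/s); the robot touches nothing.
It fails at once if the collar is forced down on the gauge: more than 60 N between them (contact force between collar and gauge above 60 N).
It fails at once if the thin gauge is moved by more than 20 mm (distance of thin_gauge from where it was at the start of the episode above 0.02 m).
It fails at once if a bottle or the tub of caps is moved by more than 20 mm or tipped (distance of any of bottle0, bottle1, cap_tub from where it was at the start of the episode above 0.02 m).
It also fails if it takes over 72 s, if anything falls off the work surface, if the arm or the gripper's body presses on something with over 40 N, if the wrist force passes 120 N, or if a joint passes its speed limit or range.

ROBOT

A 6-joint arm with a two-finger parallel gripper is mounted at the origin on the work surface. World frame = base frame: x ahead of the robot, y to its left, z up, the work surface at z = 0. Lengths are in m, angles in rad, forces in N, time in s.
With the tool pointing down it reaches from about 0.375 to 0.925 m from the base axis. Payload 5.7 kg.
Tool frame: the origin (TCP) lies at the very end of the fingers, on their centre line; the grasp point (between the pads) lies ctrl.grip_point_offset behind it (ctrl.grip_point_offset is the distance from the TCP to the grasp point, in m); z points along the fingers, y is the line along which they close (so a half turn about z gives the same grasp; the last joint's range is limited). The gripper opens to 88 mm and grips with 3 to 60 N. Pads are 20 mm wide; open, the fingers measure 115 mm over their backs; the gripper's body (75 mm by 178 mm) begins 61 mm behind the grasp point.
Start: joints at [-1.294, 0.359, 1.51, -0, 1.272, -0.115], TCP at [0.229, -0.555, 0.223] pointing down, gripper open.
Joint ranges: [-2.97, 2.97], [-1.01, 2.36], [0.21, 2.38], [-0.96, 4.11], [0.2, 2.71], [-2.98, 2.98]. Speed limits (rad/s): [2.39, 2.39, 3.14, 3.14, 3.14, 3.14].

INTERFACE

Orientations are given as a 3x3 rotation matrix whose columns are the frame's x, y, z axes.
In Python, from bench import ctrl gives the robot as it stands.
- The arm moves only by the tool step_arm, never from a script. Its argument "moves" is one flat list of numbers, 6 for each row, row after row: the shift along the tool's x, y, z in m, then the turn, a rotation vector about the tool's x, y, z in rad. A call has 1 to 20 rows; each row is the pose to reach, as a shift and turn from the pose commanded when the call began, along the tool's axes at that moment; what a row does not reach only later rows make up. A row lasts 1/12 s, in which the tool goes at most 41.7 mm and 7.16 degrees, less where a joint would pass 70% of its speed; a pose out of reach is approached as far as the arm can. A call with a gripper value outside its range is refused whole. "gripper" is the finger opening in m, from 0 to 0.0878, set as the call begins (left out, the last holds). The fingers move at their own pace and stop on an object; "grip_force" is the grip in N (left out, the last holds). Time passes only in rows, so rows that repeat a pose let the fingers close. It gives the time, the measured TCP pose, the force, the opening and the grip force at its end, in the units of the state.
- ctrl.observe(): the state, without advancing time (a new reading comes with each control period).
- ctrl.get_image(name): name is "side" or "top"; returns a dict with "img" (384x512x3 uint8, red, green, blue), "range_z" (384x512 float32, m along the optical axis (not along the pixel's ray), 0 where there is no reading), "K" (3x3 intrinsics, pixels), "k1" (the pictures are not rectified: a ray, as slopes to the right and down, at radius r is drawn at 1 + k1 r^2 times it, then the intrinsics apply), "xyz" and "rotation" of the camera in the world. Camera axes: x right, y down, z forward; pixel columns grow to the right and rows downward; lengths in m; the calibration is good to about 2 mm. A picture is of the moment at which its call begins.
- ctrl.hand_in(): hands the job in; it is judged then, once.
Trained networks look in the newest picture that a camera, given by its name, has taken for a name from the list of things; names that differ only in an ending like _2 or _b are one class to them, and where a whole thing is asked for, a point or a joint stands for the part that bears it (a point fixed in the world has none). Each returns a list of dicts, best first, with "conf" (0 to 1); they miss things now and then, are a little off and sometimes report something else, mostly with a low value. They report only what shows in the picture. A call takes as long as a camera call.
- ctrl.find_in(camera, label): "rect" ([left, top, width, height] in pixels, round what is visible of it).
The state is a dict: "time_s": time; "joint_positions": joint angles; "qvel": joint speeds; "effort": joint torques, N m; "eef_pos": TCP position; "orientation": TCP orientation; "contact_force": force on the tool from outside, world axes, zero at the start; "ft_torque": the same for the moment, N m; "grip_width": finger opening in m; "finger_force": force on a finger pad.
Only numpy, scipy, OpenCV 4.12 (cv2) and the standard library are available. Lean on these libraries where they do the work, as an engineer would, in place of code of your own. Each camera call takes 0.05 s, during which the arm holds its last target. There are 200 camera calls.

## Working session

There is one attempt and no reset: what is moved stays moved. The work goes in short steps, Python scripts to look and compute and a tool call to move; the robot and the scene stay as the last step left them, time stands still between calls to the robot, and variables do not carry over. Pictures are saved under pics/ and viewed, at most 10 in all, crops included, and the job is handed in when it is done.

Besides the shell and the picture viewer there is one more tool, called after "Call:" as name(argument=value, ...) on one line, values as JSON. step_arm: Moves the arm, as the interface text tells. Its arguments: {"type":"object","properties":{"moves":{"type":"array","items":{"type":"number"}},"gripper":{"type":"number"},"grip_force":{"type":"number"}},"required":["moves"]}

```bash
mkdir -p pics
cat > h.py <<'E'
import numpy as np, cv2
from bench import ctrl
def cloud(im):
    h,w=im["range_z"].shape; K=im["K"]
    u,v=np.meshgrid(np.arange(w),np.arange(h))
    d=np.array([[-0.0]])
    pts=np.stack([u,v],-1).reshape(-1,1,2).astype(float)
    xd=(pts[:,0,0]-K[0][2])/K[0][0]; yd=(pts[:,0,1]-K[1][2])/K[1][1]
    x,y=xd.copy(),yd.copy()
    for _ in range(20):
        s=1+im["k1"]*(x*x+y*y); x=xd/s; y=yd/s
    z=im["range_z"].ravel()
    P=np.stack([x*z,y*z,z],-1)@np.array(im["rotation"]).T+np.array(im["xyz"])
    P[z==0]=np.nan
    return P.reshape(h,w,3)
def save(im,n,rects=()):
    a=cv2.cvtColor(im["img"],cv2.COLOR_RGB2BGR).copy()
    for l,r in rects:
        x,y,w,hh=[int(t) for t in r]; cv2.rectangle(a,(x,y),(x+w,y+hh),(0,0,255),1); cv2.putText(a,l,(x,y-2),0,.35,(0,0,255),1)
    cv2.imwrite("pics/"+n,a)
E
python3 - <<'E'
from h import *
o=ctrl.observe(); print(o, ctrl.grip_point_offset)
for c in("top","side"):
    im=ctrl.get_image(c); P=cloud(im); np.savez(c+".npz",P=P,img=im["img"])
    print(c,im["xyz"],im["rotation"])
    R=[]
    for l in("gauge","thin_gauge","board","press","collar_under","tray"):
        for d in ctrl.find_in(c,l)[:2]:
            x,y,w,h=[int(t) for t in d["rect"]]; R.append((l,d["rect"]))
            q=P[max(0,y):y+h,max(0,x):x+w].reshape(-1,3)
            print(l,round(d["conf"],2),d["rect"],np.round(P[min(383,y+h//2),min(511,x+w//2)],3))
    save(im,c+"0.png",R)
E
```

```text
{'time_s': 0.0, 'joint_positions': array([-1.29409460e+00,  3.59458777e-01,  1.51146640e+00,  2.15300842e-05,
        1.27252387e+00, -1.15085531e-01]), 'qvel': array([-0.00053097, -0.00089627, -0.00158378,  0.00025671,  0.00350615,
        0.00099054]), 'effort': array([-1.37532712e-03, -5.15380776e+01, -2.70725673e+01,  6.70718844e-02,
        3.48704320e-02, -1.57383670e-04]), 'eef_pos': array([ 0.2289143 , -0.55383462,  0.22182422]), 'orientation': array([[ 9.24230568e-01,  3.81834544e-01, -4.87341540e-04],
       [ 3.81834784e-01, -9.24228862e-01,  1.79140341e-03],
       [ 2.33604587e-04, -1.84175374e-03, -9.99998277e-01]]), 'contact_force': array([-0.27088858, -0.70013714,  0.29060862]), 'ft_torque': array([-0.01238699,  0.03590717,  0.00081407]), 'finger_force': 0.0, 'grip_width': 0.08771570168349062} 0.0187
top [0.43537653 0.00655334 1.13953566] [[ 0.00697788 -0.99907765  0.04236929]
 [-0.99988768 -0.00753301 -0.01295662]
 [ 0.01326384 -0.04227412 -0.999018  ]]
gauge 0.65 [357.2, 178.0, 19.6, 37.8] [ 0.465 -0.357  0.032]
thin_gauge 0.62 [320.8, 169.5, 17.2, 42.1] [ 0.482 -0.241  0.026]
board 0.31 [131.9, 180.4, 16.0, 11.9] [0.491 0.328 0.066]
press 0.75 [241.4, 98.6, 59.5, 107.8] [ 0.578 -0.052  0.184]
tray 0.96 [119.9, 147.1, 67.0, 57.0] [0.526 0.306 0.004]
side [0.02610246 0.65406924 0.7678797 ] [[-0.81658806 -0.34211288  0.46491152]
 [-0.57698095  0.50700243 -0.64034485]
 [-0.01664105 -0.79114305 -0.61140474]]
gauge 0.74 [306.7, 162.9, 32.8, 26.1] [ 0.451 -0.339  0.032]
gauge 0.66 [284.6, 177.7, 31.4, 24.9] [ 0.479 -0.245  0.024]
thin_gauge 0.63 [281.7, 177.0, 34.6, 27.2] [ 0.48  -0.24   0.024]
board 0.9 [271.9, 164.6, 72.8, 49.0] [ 0.468 -0.276  0.014]
press 0.87 [203.7, 147.3, 83.5, 99.8] [ 0.526 -0.03   0.115]
tray 0.87 [103.6, 259.9, 116.5, 103.0] [0.484 0.33  0.064]
```

```bash
python3 - <<'E'
import cv2
a=cv2.imread("pics/top0.png")[70:250,100:400]; b=cv2.imread("pics/side0.png")[130:260,180:380]
import numpy as np
cv2.imwrite("pics/t.png",cv2.resize(a,(800,480),interpolation=cv2.INTER_CUBIC))
E
python3 - <<'E'
from h import *
def fit(m,P,n):
    q=P[m]; r=cv2.minAreaRect((q[:,:2]*1000).astype(np.float32)); print(n,len(q),r,'med z',np.median(q[:,2]),'mean',q.mean(0)); return q
for c in("top","side"):
    D=np.load(c+".npz");P=D["P"];x,y,z=P[...,0],P[...,1],P[...,2]
    print(c)
    R=(y<-.15)&(x>.35)&(x<.6)
    fit(R&(z>.027)&(z<.045)&(y<-.29),P,'thick'); fit(R&(z>.018)&(z<.04)&(y>-.29),P,'thin')
    fit((abs(y)<.15)&(z>.178)&(z<.192)&(x>.38),P,'head'); q=fit((abs(y)<.15)&(z>.215)&(z<.26)&(x>.38),P,'collar')
    print(np.percentile(q[:,2],[1,50,99]))
E
```

```text
top
thick 369 ((461.7266845703125, -351.08648681640625), (45.774173736572266, 123.88836669921875), 80.838134765625) med z 0.03291390419157203 mean [ 0.46144183 -0.34939594  0.03291959]
thin 373 ((483.36798095703125, -239.48577880859375), (80.8578109741211, 155.72183227539062), 85.2640151977539) med z 0.025197842525207736 mean [ 0.48339817 -0.2432685   0.02500553]
head 1528 ((558.0765991210938, -53.08871078491211), (101.04991149902344, 170.1826629638672), 83.6413345336914) med z 0.1864024088675747 mean [ 0.56352972 -0.05171194  0.18622928]
collar 293 ((518.4273071289062, -45.775001525878906), (47.125362396240234, 45.97657775878906), 64.61182403564453) med z 0.2364465194226737 mean [ 0.51794126 -0.0449475   0.23746652]
[0.22409364 0.23644652 0.25067599]
side
thick 244 ((459.9337158203125, -349.9590148925781), (48.790531158447266, 123.35160064697266), 77.7891845703125) med z 0.03191093603151007 mean [ 0.45889349 -0.34740335  0.03171923]
thin 286 ((480.1517028808594, -242.48109436035156), (47.52272415161133, 127.28985595703125), 71.78583526611328) med z 0.02379899972508054 mean [ 0.47886009 -0.24055543  0.02357134]
head 1147 ((1153.6705322265625, -22.505126953125), (161.0958251953125, 1367.0086669921875), 88.67343139648438) med z 0.18511646302137597 mean [ 0.64610905 -0.04359578  0.18457861]
collar 284 ((515.1087646484375, -42.25448226928711), (43.66676712036133, 46.656494140625), 33.887779235839844) med z 0.2340594962538573 mean [ 0.51083922 -0.03619452  0.23241286]
[0.21529362 0.2340595  0.24849016]
```

View pics/t.png

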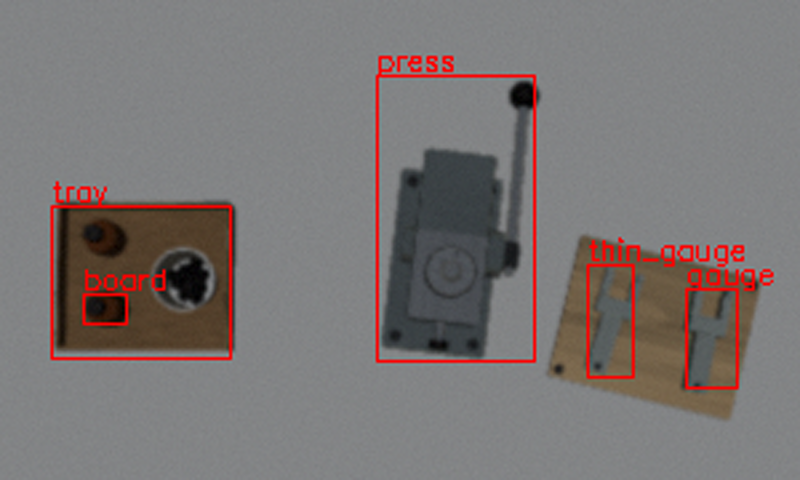

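The top view shows the board to the right of the press. The 20 mm gauge is the outer one (crop ≈708,335, depth z ≈32 mm), and the collar is at crop ≈450,272. Next I fit templates for the exact poses.

```bash
cat > fit.py <<'E'
from h import *
from scipy.optimize import differential_evolution as DE
def sd(poly,X):
    c=(poly*1e3).astype(np.float32).reshape(-1,1,2)
    return np.array([cv2.pointPolygonTest(c,(float(a),float(b)),True) for a,b in X*1e3])
G=np.array([[-100,-12],[-32,-12],[-32,-22],[24,-22],[24,-14.5],[16,-12],[-12,-12],[-12,12],[16,12],[24,14.5],[24,22],[-32,22],[-32,12],[-100,12]])/1e3
H=np.array([[-45,-36],[125,-36],[125,36],[-45,36]])/1e3
def T(p,poly): 
    c,s=np.cos(p[2]),np.sin(p[2]); return poly@np.array([[c,s],[-s,c]])+p[:2]
def fitp(poly,X,lab,b):
    f=lambda p:-np.sum(np.tanh(sd(T(p,poly),X)/1.5)*lab)
    r=DE(f,b,popsize=10,maxiter=40,seed=1,tol=1e-6); return r.x,-r.fun/len(X)
def fitgauge(P,zc,cx,cy,zmax=.06):
    x,y,z=P[...,0],P[...,1],P[...,2]
    m=(abs(x-cx)<.095)&(abs(y-cy)<.055)&(z<zmax)&(z>-.02)
    X=P[m][:,:2]; lab=np.where(P[m][:,2]>zc,1.,-1.)
    return fitp(G,X,lab,[(cx-.03,cx+.06),(cy-.03,cy+.03),(-.5,.3)])
E
python3 - <<'E'
from fit import *
for c in("top","side"):
    P=np.load(c+".npz")["P"];x,y,z=P[...,0],P[...,1],P[...,2]
    print(c,'thick',*fitgauge(P,.022,.461,-.350)); print('thin',*fitgauge(P,.018,.481,-.241))
    m=(abs(x-.56)<.11)&(abs(y+.05)<.08)
    lab=np.where(P[m][:,2]>.178,1.,-1.)
    if c=="top": print('head',*fitp(H,P[m][:,:2],lab,[(.48,.55),(-.08,-.01),(-.3,.2)]))
    for n,lo,hi in(('collartop',.229,.2415),('rodtop',.243,.256)):
        q=P[m&(z>.2)]if 0 else P[(abs(x-.515)<.04)&(abs(y+.045)<.04)&(z>lo)&(z<hi)]
        r=cv2.minEnclosingCircle((q[:,:2]*1e3).astype(np.float32)); print(n,len(q),r,np.median(q,0))
E
```

```text
top thick [ 0.49905925 -0.35775893 -0.19186203] 0.9157004979474468
thin [ 0.51930677 -0.25597687 -0.30462641] 0.9344226758008702
head [ 0.52017265 -0.04636027 -0.10611608] 0.9132766891107958
collartop 231 ((518.7185668945312, -45.423213958740234), 23.95846176147461) [ 0.51750519 -0.04401259  0.23598187]
rodtop 47 ((518.3680419921875, -45.28515625), 9.50281810760498) [ 0.51844375 -0.0455874   0.24796859]
side thick [ 0.49741544 -0.36017114 -0.23398092] 0.6940222511843489
thin [ 0.51692736 -0.256863   -0.33014394] 0.8550929118022961
collartop 158 ((515.4680786132812, -43.11155319213867), 24.647085189819336) [ 0.51091108 -0.0363482   0.23470691]
rodtop 31 ((516.5311889648438, -44.0381965637207), 9.253235816955566) [ 0.51567138 -0.04161086  0.24706043]
```

```bash
cat > go.py <<'E'
import sys
from h import ctrl,np
from scipy.spatial.transform import Rotation as R
# usage: go.py x y z yaw
x,y,z,w=map(float,sys.argv[1:5]); o=ctrl.observe(); M=o["orientation"]
G=R.from_euler('z',w).as_matrix()@np.diag([1,-1,-1])
print("shift",np.round(M.T@(np.array([x,y,z])-o["eef_pos"]),4),"rot",np.round(R.from_matrix(M.T@G).as_rotvec(),4),
"t",o["time_s"],"q",np.round(o["joint_positions"],3),"down",np.round(M.T@[0,0,-1],4))
E
python3 go.py .4245 -.3436 .09 -.2
```

```text
shift [ 0.2611 -0.1203  0.1327] rot [-0.      0.      0.5918] t 0.7 q [-1.294  0.359  1.51  -0.     1.273 -0.115] down [0.e+00 1.e-04 1.e+00]
```

Call:
step_arm(moves=[0.261, -0.12, 0.133, 0, 0, 0.592, 0.261, -0.12, 0.133, 0, 0, 0.592, 0.261, -0.12, 0.133, 0, 0, 0.592, 0.261, -0.12, 0.133, 0, 0, 0.592, 0.261, -0.12, 0.133, 0, 0, 0.592, 0.261, -0.12, 0.133, 0, 0, 0.592, 0.261, -0.12, 0.133, 0, 0, 0.592, 0.261, -0.12, 0.133, 0, 0, 0.592, 0.261, -0.12, 0.133, 0, 0, 0.592, 0.261, -0.12, 0.133, 0, 0, 0.592, 0.261, -0.12, 0.133, 0, 0, 0.592, 0.261, -0.12, 0.133, 0, 0, 0.592], gripper=0.06)

```text
time_s: 1.7
eef_pos: [0.4243, -0.3455, 0.0904]
orientation: [[0.98, -0.2, 0.001], [-0.2, -0.98, -0.001], [0.001, 0.001, -1.0]]
contact_force: [-0.5, 0.2, 0.3]
grip_width: 0.0599
finger_force: 0.0
```

```bash
python3 go.py .4245 -.3436 .015 -.2
python3 - <<'E'
from h import *
im=ctrl.get_image("side"); a=cv2.cvtColor(im["img"],cv2.COLOR_RGB2BGR)[100:250,220:420]
cv2.imwrite("pics/s1.png",cv2.resize(a,(800,600),interpolation=cv2.INTER_CUBIC))
E
```

```text
shift [-0.0003 -0.002   0.0754] rot [ 0.0012 -0.0011 -0.0012] t 1.7 q [-0.809  0.44   1.767 -0.     0.933  0.963] down [-0.0011 -0.0012  1.    ]
```

View pics/s1.png

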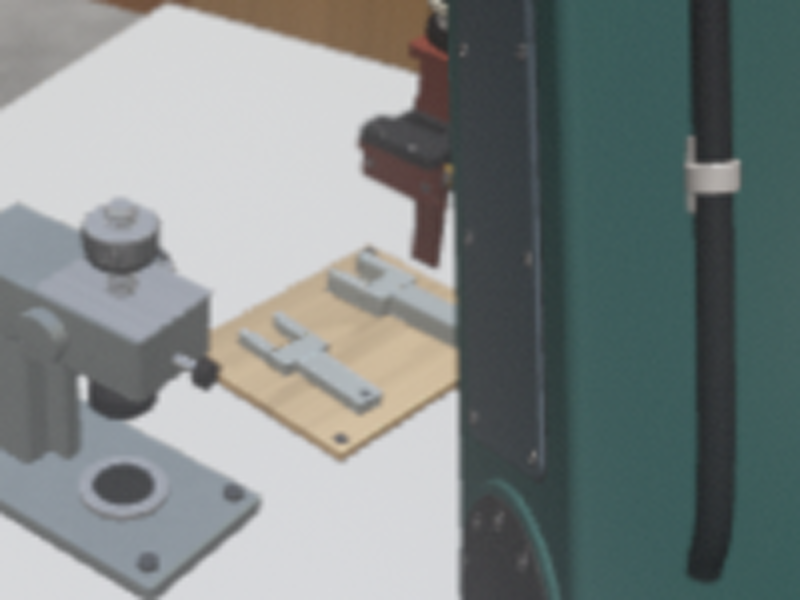

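The right-hand fork (crop ≈400,290) is the thicker one, and the fingers are above its handle. I'll go down and grip it.

Call:
step_arm(moves=[0, -0.002, 0.04, 0, 0, 0, 0, -0.002, 0.065, 0, 0, 0, 0, -0.002, 0.075, 0.001, -0.001, -0.001, 0, -0.002, 0.075, 0.001, -0.001, -0.001, 0, -0.002, 0.075, 0.001, -0.001, -0.001])

```text
time_s: 2.17
eef_pos: [0.4246, -0.3429, 0.0149]
orientation: [[0.98, -0.199, -0.001], [-0.199, -0.98, 0.001], [-0.001, -0.001, -1.0]]
contact_force: [-0.4, 0.5, -0.2]
grip_width: 0.0598
finger_force: 0.0
```

Call:
step_arm(moves=[0, 0, 0, 0, 0, 0, 0, 0, 0, 0, 0, 0, 0, 0, 0, 0, 0, 0, 0, 0, 0, 0, 0, 0, 0, 0, 0, 0, 0, 0, 0, 0, 0, 0, 0, 0, 0, 0, 0, 0, 0, 0, 0, 0, 0, 0, 0, 0], gripper=0.0, grip_force=25)

```text
time_s: 2.83
eef_pos: [0.425, -0.3421, 0.0149]
orientation: [[0.98, -0.198, -0.001], [-0.198, -0.98, 0.001], [-0.001, -0.001, -1.0]]
contact_force: [-0.6, 1.0, 2.8]
grip_width: 0.0237
finger_force: 25.0
```

```bash
python3 go.py .4245 -.3436 .25 -.106
python3 - <<'E'
from h import *
o=ctrl.observe();print(o["ft_torque"],o["contact_force"],o["grip_width"])
E
```

```text
shift [-0.0004  0.0014 -0.2351] rot [-0.0007  0.0007 -0.0929] t 2.8333 q [-0.805  0.554  1.821  0.     0.768  0.965] down [7.e-04 7.e-04 1.e+00]
[-0.09881334  0.10566086  0.04243969] [-0.64414446  0.96499743  2.82563193] 0.0236501278759569
```

Call:
step_arm(moves=[0, 0, -0.04, 0, 0, 0, 0, 0, -0.08, 0, 0, 0, 0, 0, -0.12, 0, 0, 0, 0, 0, -0.16, 0, 0, 0, 0, 0, -0.2, 0, 0, 0, 0, 0, -0.24, 0, 0, -0.09, 0, 0, -0.25, 0, 0, -0.09, 0, 0, -0.25, 0, 0, -0.09])

```text
time_s: 3.5
eef_pos: [0.4266, -0.3437, 0.268]
orientation: [[0.994, -0.11, 0.004], [-0.11, -0.994, -0.004], [0.004, 0.003, -1.0]]
contact_force: [-0.3, -1.6, -3.0]
grip_width: 0.0239
finger_force: 25.0
```

```bash
python3 go.py .3887 -.0313 .24 -.106
```

```text
shift [-0.072  -0.3065  0.0267] rot [ 0.0032 -0.0044 -0.0038] t 3.5 q [-0.805  0.241  1.566  0.     1.329  0.876] down [-0.0044 -0.0032  1.    ]
```

Call:
step_arm(moves=[-0.03, -0.035, 0, 0, 0, 0, -0.06, -0.07, 0, 0, 0, 0, -0.072, -0.11, 0, 0, 0, 0, -0.072, -0.15, 0, 0, 0, 0, -0.072, -0.185, 0, 0, 0, 0, -0.072, -0.22, 0, 0, 0, 0, -0.072, -0.255, 0, 0, 0, 0, -0.072, -0.285, 0, 0, 0, 0, -0.072, -0.3, 0, 0, 0, 0, -0.072, -0.306, 0.01, 0.003, -0.004, -0.004, -0.072, -0.306, 0.02, 0.003, -0.004, -0.004, -0.072, -0.306, 0.027, 0.003, -0.004, -0.004, -0.072, -0.306, 0.027, 0.003, -0.004, -0.004, -0.072, -0.306, 0.027, 0.003, -0.004, -0.004, -0.072, -0.306, 0.027, 0.003, -0.004, -0.004])

```text
time_s: 4.75
eef_pos: [0.3867, -0.0308, 0.2376]
orientation: [[0.994, -0.106, -0.005], [-0.106, -0.994, 0.005], [-0.006, -0.004, -1.0]]
contact_force: [-0.4, 0.6, -1.3]
grip_width: 0.0242
finger_force: 25.0
```

```bash
python3 go.py .3887 -.0313 .2 -.106
python3 - <<'E'
from fit import *
o=ctrl.observe();print(o["eef_pos"],o["ft_torque"],o["contact_force"],o["grip_width"])
im=ctrl.get_image("top");P=cloud(im);np.savez("top2.npz",P=P); save(im,"t2f.png")
a=cv2.imread("pics/t2f.png")[80:230,200:350];cv2.imwrite("pics/t2.png",cv2.resize(a,(600,600),interpolation=cv2.INTER_CUBIC))
s=ctrl.get_image("side");save(s,"s2f.png")
a=cv2.imread("pics/s2f.png")[120:270,180:380];cv2.imwrite("pics/s2.png",cv2.resize(a,(800,600),interpolation=cv2.INTER_CUBIC))
E
```

```text
shift [0.0023 0.0005 0.0376] rot [-0.0043  0.0059 -0.0005] t 4.75 q [-0.261  0.03   1.903  0.004  1.216  1.415] down [0.0059 0.0043 1.    ]
[ 0.38668444 -0.03077118  0.23763857] [-0.004754    0.13228247 -0.01935982] [-0.3995551   0.6224502  -1.27142351] 0.024157809814444656
```

View pics/t2.png

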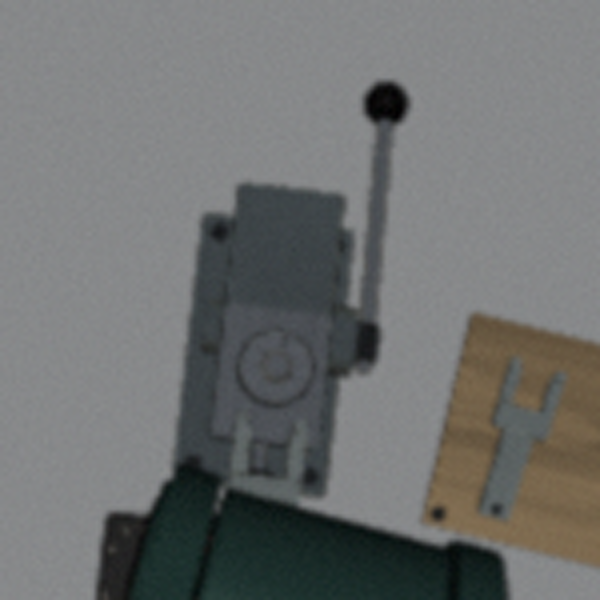

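View pics/s2.png

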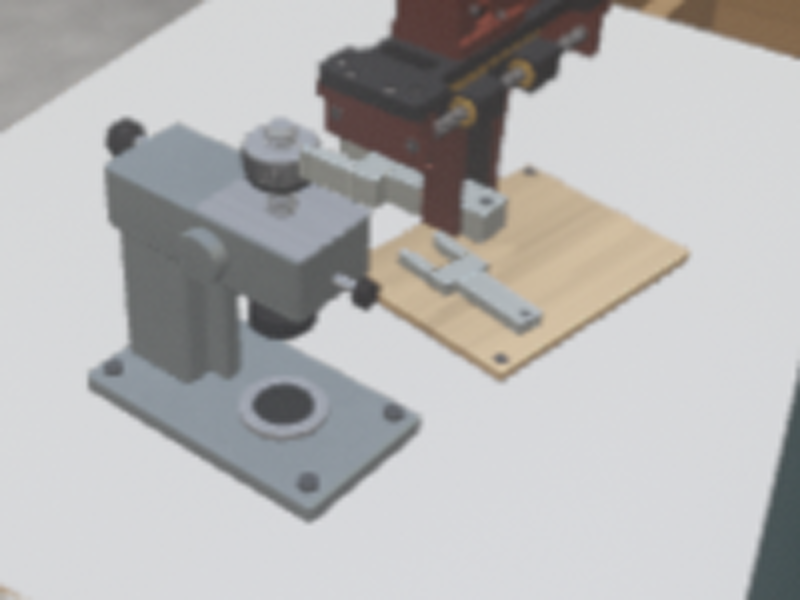

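The fork points at the rod: prong tips at ≈(245,425) and (302,425), collar at (277,368). The side view shows the gauge level and held. I'll measure the lateral offset and yaw of the prongs relative to the rod.

Run:
```python
from fit import *
P=np.load("top2.npz")["P"];x,y,z=P[...,0],P[...,1],P[...,2]
m=(x>.43)&(x<.505)&(abs(y+.037)<.05)&(z<.275)
q=P[m];lab=np.where(q[:,2]>.218,1.,-1.)
# exclude collar / rod area
k=np.hypot(q[:,0]-.518,q[:,1]+.045)>.026
print(k.sum(),(lab[k]>0).sum(),np.median(q[k&(q[:,2]>.218)][:,2]))
p,s=fitp(G,q[k][:,:2],lab[k],[(.43,.49),(-.07,-.01),(-.25,.1)]);print(p,s)
rod=np.array([.5186,-.0454]); d=p[:2]-rod;c,s=np.cos(-.106),np.sin(-.106)
print("in press frame",d@[c,s],d@[-s,c]); print(np.percentile(x[m&(z>.25)&(x<.49)],[98,100]))
```

```text
708 218 0.25483688450260883
[ 0.46350525 -0.04068618 -0.11617675] 0.7907839291900575
in press frame -0.0552842471755008 -0.0011417478896240234
[0.48391776 0.48604156]
```

Call:
step_arm(moves=[0, -0.0005, 0.03, -0.004, 0.006, 0, 0, -0.0005, 0.044, -0.004, 0.006, 0, 0, -0.0005, 0.046, -0.004, 0.006, 0, 0, -0.0005, 0.046, -0.004, 0.006, 0, 0, -0.0005, 0.046, -0.004, 0.006, 0, 0, -0.0005, 0.046, -0.004, 0.006, 0])

```text
time_s: 5.35
eef_pos: [0.3878, -0.0299, 0.1932]
orientation: [[0.994, -0.105, 0.003], [-0.105, -0.994, -0.0], [0.003, 0.0, -1.0]]
contact_force: [0.2, 0.3, -2.0]
grip_width: 0.0237
finger_force: 25.0
```

```bash
python3 go.py .3887 -.0313 .188 -.106
python3 - <<'E'
from h import *
o=ctrl.observe();print(o["eef_pos"],o["ft_torque"],o["contact_force"])
E
```

```text
shift [0.001  0.0013 0.0052] rot [ 0.0001 -0.0034  0.0006] t 5.35 q [-0.255  0.082  1.973  0.     1.084  1.421] down [-3.4e-03 -1.0e-04  1.0e+00]
[ 0.38783384 -0.02986801  0.19320584] [0.08733264 0.10621963 0.06379758] [ 0.23116598  0.27257848 -1.98135537]
```

Call:
step_arm(moves=[0, 0, 0.001, 0, 0, 0, 0, 0, 0.002, 0, 0, 0, 0, 0, 0.003, 0, 0, 0, 0, 0, 0.003, 0, 0, 0, 0, 0, 0.003, 0, 0, 0])

```text
time_s: 5.77
eef_pos: [0.3869, -0.0295, 0.1892]
orientation: [[0.994, -0.105, 0.002], [-0.105, -0.994, -0.0], [0.002, -0.0, -1.0]]
contact_force: [-0.0, 0.6, -1.0]
grip_width: 0.0235
finger_force: 25.0
```

Call:
step_arm(moves=[0, 0, 0.0005, 0, 0, 0, 0, 0, 0.001, 0, 0, 0, 0, 0, 0.001, 0, 0, 0, 0, 0, 0.001, 0, 0, 0])

```text
time_s: 6.1
eef_pos: [0.3868, -0.0295, 0.1882]
orientation: [[0.994, -0.105, 0.001], [-0.105, -0.994, -0.0], [0.001, -0.0, -1.0]]
contact_force: [-1.4, 0.3, 2.0]
grip_width: 0.0238
finger_force: 25.0
```

Call:
step_arm(moves=[0, 0, 0.0005, 0, 0, 0, 0, 0, 0.001, 0, 0, 0, 0, 0, 0.001, 0, 0, 0, 0, 0, 0.001, 0, 0, 0])

```text
time_s: 6.43
eef_pos: [0.3867, -0.0295, 0.187]
orientation: [[0.994, -0.105, 0.001], [-0.105, -0.994, 0.0], [0.001, -0.0, -1.0]]
contact_force: [-2.0, 1.3, 0.9]
grip_width: 0.0237
finger_force: 25.0
```

Contact with the head came at the expected height. I'll lift 1.8 mm and slide in.

Call:
step_arm(moves=[0, 0, -0.0018, 0, 0, 0, 0, 0, -0.0018, 0, 0, 0, 0.006, 0, -0.0018, 0, 0, 0, 0.012, 0, -0.0018, 0, 0, 0, 0.018, 0, -0.0018, 0, 0, 0, 0.024, 0, -0.0018, 0, 0, 0, 0.026, 0, -0.0018, 0, 0, 0, 0.026, 0, -0.0018, 0, 0, 0])

```text
time_s: 7.1
eef_pos: [0.4135, -0.0324, 0.1889]
orientation: [[0.994, -0.105, 0.001], [-0.105, -0.994, 0.0], [0.001, -0.0, -1.0]]
contact_force: [0.5, 1.2, -2.2]
grip_width: 0.0237
finger_force: 25.0
```

```bash
python3 go.py .4433 -.0368 .188 -.106
python3 - <<'E'
from h import *
o=ctrl.observe();print(o["eef_pos"],o["ft_torque"],o["contact_force"])
im=ctrl.get_image("side"); save(im,"s3f.png")
a=cv2.imread("pics/s3f.png")[120:240,190:350];cv2.imwrite("pics/s3.png",cv2.resize(a,(800,600),interpolation=cv2.INTER_CUBIC))
im=ctrl.get_image("top");P=cloud(im);np.savez("top3.npz",P=P)
E
```

```text
shift [0.0301 0.0012 0.0009] rot [-0.0002 -0.0014  0.0009] t 7.1 q [-0.245  0.128  1.931  0.     1.081  1.43 ] down [-1.4e-03  2.0e-04  1.0e+00]
[ 0.41350601 -0.03240158  0.18885738] [0.02051166 0.12065602 0.04699074] [ 0.54260999  1.21176093 -2.20898405]
```

View pics/s3.png

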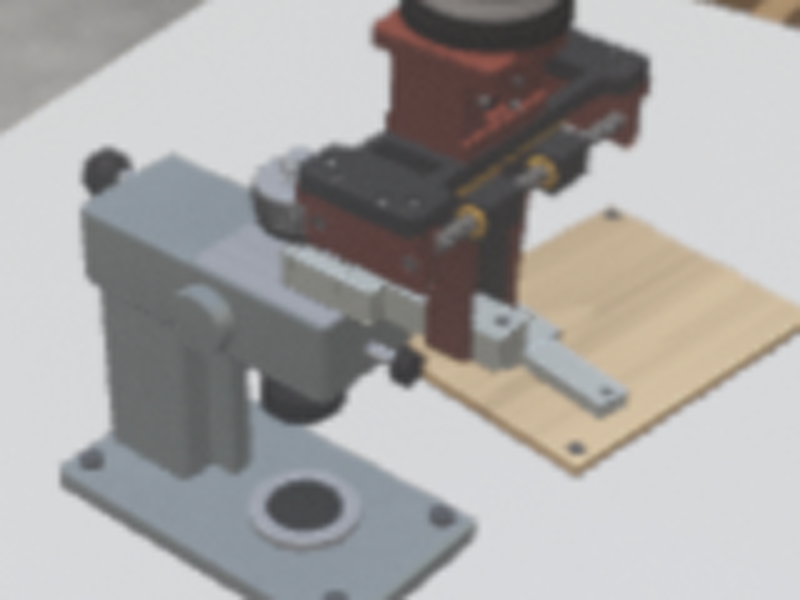

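The prongs lie level just above the head and are entering under the collar (≈300,265). I'll slide the rest of the way, then lower.

Call:
step_arm(moves=[0.006, 0, 0, 0, 0, 0, 0.012, 0, 0, 0, 0, 0, 0.018, 0, 0, 0, 0, 0, 0.023, 0, 0, 0, 0, 0, 0.026, 0, 0, 0, 0, 0, 0.026, 0, 0, 0, 0, 0, 0.026, 0, 0, 0, 0, 0])

```text
time_s: 7.78
eef_pos: [0.4384, -0.035, 0.1888]
orientation: [[0.994, -0.105, 0.001], [-0.105, -0.994, 0.0], [0.001, -0.0, -1.0]]
contact_force: [-0.1, -1.1, -1.9]
grip_width: 0.0239
finger_force: 25.0
```

Call:
step_arm(moves=[0, 0, 0.001, 0, 0, 0, 0, 0, 0.0015, 0, 0, 0, 0, 0, 0.0015, 0, 0, 0, 0, 0, 0.0015, 0, 0, 0])

```text
time_s: 8.12
eef_pos: [0.4382, -0.0349, 0.1877]
orientation: [[0.994, -0.105, 0.001], [-0.105, -0.994, 0.0], [0.001, -0.0, -1.0]]
contact_force: [-1.3, 0.3, 2.3]
grip_width: 0.0238
finger_force: 25.0
```

Run:
```python
from fit import *
o=ctrl.observe();print(o["eef_pos"],o["ft_torque"],o["contact_force"])
im=ctrl.get_image("side"); save(im,"s4f.png");P=cloud(im)
a=cv2.imread("pics/s4f.png")[130:220,200:320];cv2.imwrite("pics/s4.png",cv2.resize(a,(800,600),interpolation=cv2.INTER_CUBIC))
```

```text
[ 0.43818113 -0.03492565  0.18766286] [0.10974954 0.27582177 0.04180785] [-1.29779224  0.31771638  2.28688973]
```

View pics/s4.png

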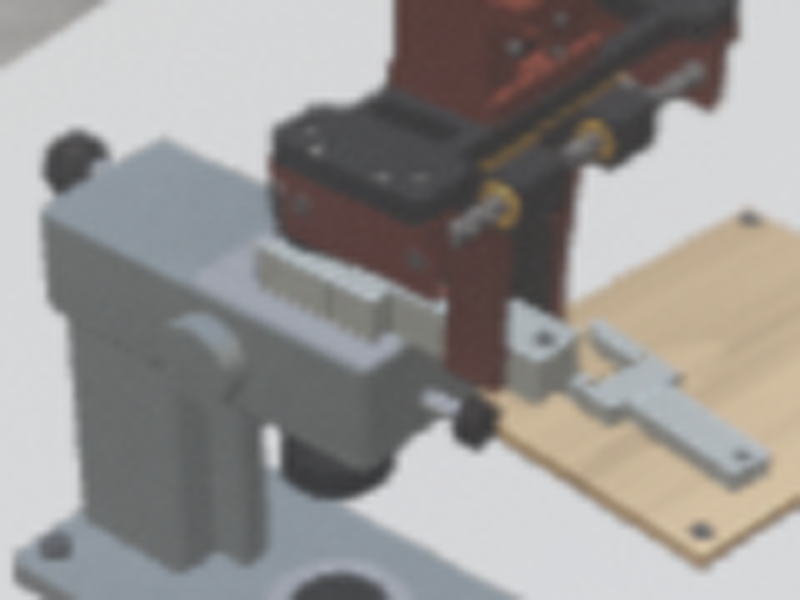

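The gauge sits flat on the head around the rod. I'll release, rise, and check its pose.

Call:
step_arm(moves=[0, 0, 0, 0, 0, 0, 0, 0, 0, 0, 0, 0, 0, 0, 0, 0, 0, 0, 0, 0, 0, 0, 0, 0, 0, 0, 0, 0, 0, 0, 0, 0, -0.02, 0, 0, 0, 0, 0, -0.05, 0, 0, 0, 0, 0, -0.09, 0, 0, 0, 0, 0, -0.11, 0, 0, 0, 0, 0, -0.11, 0, 0, 0], gripper=0.065)

```text
time_s: 9.0
eef_pos: [0.4414, -0.0357, 0.3022]
orientation: [[0.994, -0.105, 0.01], [-0.105, -0.994, -0.002], [0.01, 0.001, -1.0]]
contact_force: [0.5, -0.4, 0.0]
grip_width: 0.065
finger_force: 0.0
```

```bash
python3 go.py .5182 -.045 .297 2.6
python3 - <<'E'
from fit import *
im=ctrl.get_image("side");P=cloud(im);save(im,"s5f.png")
x,y,z=P[...,0],P[...,1],P[...,2]
m=(z>.198)&(z<.211)&(x>.40)&(x<.56)&(abs(y+.04)<.06); q=P[m]
print(len(q),np.median(q[:,2]),cv2.minAreaRect((q[:,:2]*1e3).astype(np.float32)))
m=(x>.40)&(x<.56)&(abs(y+.04)<.05)&(z>.0)&(z<.211)&((z<.19)|(z>.2));q=P[m]
k=np.hypot(q[:,0]-.516,q[:,1]+.043)>.03
p,s=fitp(G,q[k][:,:2],np.where(q[k][:,2]>.195,1.,-1.),[(.48,.54),(-.07,-.02),(-.3,.1)]);print(p,s)
o=ctrl.observe();print(o["ft_torque"],o["contact_force"])
E
```

```text
shift [0.0773 0.0012 0.006 ] rot [ 1.4000e-02 -1.7000e-03 -2.7051e+00] t 9.0 q [-0.237  0.048  1.716  0.     1.367  1.439] down [-0.0101 -0.001   0.9999]
409 0.20469025043664146 ((473.62640380859375, -38.0126953125), (45.31531524658203, 125.57626342773438), 82.68170928955078)
[ 0.51432066 -0.04411203 -0.11224574] 0.6575811356506364
[ 0.07014427 -0.01177632 -0.00971309] [ 0.0128861   0.36830316 -1.17621669]
```

Call:
step_arm(moves=[0.03, 0, 0, 0, 0, -0.1, 0.06, 0, 0, 0.007, 0, -0.22, 0.0755, 0, 0, 0.007, 0, -0.34, 0.0755, 0, 0, 0.007, 0, -0.46, 0.0755, 0, 0, 0, 0, -0.58, 0.0755, 0, 0, 0, 0, -0.7, 0.0755, 0, 0, 0, 0, -0.82, 0.0755, 0, 0, 0, 0, -0.94, 0.0755, 0, 0, 0, 0, -1.06, 0.0755, 0, 0, 0, 0, -1.18, 0.0755, 0, 0, 0, 0, -1.3, 0.0755, 0, 0, 0, 0, -1.42, 0.0755, 0, 0, 0, 0, -1.54, 0.0755, 0, 0, 0, 0, -1.66, 0.0755, 0, 0, 0, 0, -1.78, 0.0755, 0, 0, 0, 0, -1.9, 0.0755, 0, 0, 0, 0, -2.0, 0.0755, 0, 0, 0, 0, -2.0], gripper=0.08)

```text
time_s: 10.55
eef_pos: [0.5123, -0.0427, 0.2956]
orientation: [[-0.322, 0.947, -0.002], [0.947, 0.322, 0.001], [0.001, -0.002, -1.0]]
contact_force: [-0.1, 0.5, 0.0]
grip_width: 0.0801
finger_force: 0.0
```

```bash
python3 go.py .5165 -.0437 .26 3.8
```

```text
shift [-0.0023  0.0037  0.0356] rot [ 1.0000e-04 -2.6000e-03 -1.9017e+00] t 10.55 q [-0.218  0.173  1.586  0.     1.384 -0.545] down [-0.0014  0.0018  1.    ]
```

Call:
step_arm(moves=[-0.002, 0.004, 0, 0, 0, -0.12, -0.002, 0.004, 0, 0, 0, -0.24, -0.002, 0.004, 0, 0, 0, -0.36, -0.002, 0.004, 0, 0, 0, -0.48, -0.002, 0.004, 0, 0, 0, -0.6, -0.002, 0.004, 0, 0, 0, -0.72, -0.002, 0.004, 0, 0, 0, -0.84, -0.002, 0.004, 0, 0, 0, -0.96, -0.002, 0.004, 0, 0, 0, -1.08, -0.002, 0.004, 0, 0, 0, -1.2, -0.002, 0.004, 0, 0, 0, -1.32, -0.002, 0.004, 0, 0, 0, -1.44, -0.002, 0.004, 0, 0, 0, -1.56, -0.002, 0.004, 0, 0, 0, -1.68, -0.002, 0.004, 0, 0, 0, -1.8, -0.002, 0.004, 0, 0, 0, -1.9, -0.002, 0.004, 0, 0, 0, -1.9, -0.002, 0.004, 0, 0, 0, -1.9, -0.002, 0.004, 0, 0, 0, -1.9])

```text
time_s: 12.13
eef_pos: [0.5175, -0.0434, 0.2969]
orientation: [[-0.797, -0.604, -0.0], [-0.604, 0.797, 0.0], [-0.0, 0.0, -1.0]]
contact_force: [0.1, 0.9, -0.6]
grip_width: 0.08
finger_force: 0.0
```

```bash
python3 go.py .5165 -.0437 .26 3.8
python3 - <<'E'
from h import *
for i in range(4):
    o=ctrl.observe();print(np.round(o["eef_pos"],4),np.round(o["ft_torque"],3),np.round(o["contact_force"],2));ctrl.get_image("top")
E
```

```text
shift [0.0009 0.0004 0.0369] rot [ 0.0003  0.0002 -0.0096] t 12.1333 q [-0.217  0.179  1.576  0.     1.387 -2.437] down [ 2.e-04 -3.e-04  1.e+00]
[ 0.5175 -0.0434  0.2969] [ 0.161 -0.082  0.017] [ 0.09  0.91 -0.64]
[ 0.5176 -0.0435  0.297 ] [ 0.101 -0.135 -0.006] [-0.06  0.17  0.23]
[ 0.5176 -0.0435  0.2972] [ 0.099 -0.073 -0.011] [-0.21 -0.25  0.96]
[ 0.5177 -0.0435  0.2973] [ 0.102 -0.115 -0.027] [ 0.66  0.06 -0.19]
```

Call:
step_arm(moves=[0, 0, 0.03, 0, 0, 0, 0, 0, 0.06, 0, 0, 0, 0, 0, 0.075, 0, 0, 0, 0, 0, 0.081, 0, 0, 0, 0, 0, 0.081, 0, 0, 0, 0, 0, 0.081, 0, 0, 0])

```text
time_s: 12.83
eef_pos: [0.5184, -0.0436, 0.2171]
orientation: [[-0.794, -0.607, 0.002], [-0.607, 0.794, -0.0], [-0.001, -0.001, -1.0]]
contact_force: [0.4, 0.7, -0.8]
grip_width: 0.08
finger_force: 0.0
```

Call:
step_arm(moves=[0, 0, 0, 0, 0, 0, 0, 0, 0, 0, 0, 0, 0, 0, 0, 0, 0, 0, 0, 0, 0, 0, 0, 0, 0, 0, 0, 0, 0, 0, 0, 0, 0, 0, 0, 0, 0, 0, 0, 0, 0, 0], gripper=0.0, grip_force=12)

```text
time_s: 13.42
eef_pos: [0.5185, -0.0441, 0.217]
orientation: [[-0.794, -0.608, 0.002], [-0.608, 0.794, -0.001], [-0.001, -0.002, -1.0]]
contact_force: [0.9, -2.7, 0.7]
grip_width: 0.0478
finger_force: 12.0
```

```bash
cat > avg.py <<'E'
from h import *
L=[]
for i in range(6):
    o=ctrl.observe();L.append(np.r_[o["eef_pos"],o["contact_force"],o["ft_torque"],o["grip_width"],o["joint_positions"][5]]);ctrl.get_image("top")
print(o["time_s"],np.round(np.mean(L,0),4)); M=o["orientation"];m=np.mean(L,0)
print("tool force",np.round(M.T@m[3:6],2),"std tz",np.std(L,0)[8],"yaw",np.arctan2(M[1,0],M[0,0]))
E
python3 avg.py
```

```text
13.6667 [ 0.5186 -0.0441  0.217   0.7553 -3.0995  2.4909 -0.39   -0.284  -0.0247
  0.0478 -2.4411]
tool force [ 1.28 -2.93 -2.49] std tz 0.011203907397249068 yaw -2.488414444992074
```

Call:
step_arm(moves=[0, -0.0005, 0.00015, 0, 0, 0.12, 0, -0.0005, 0.0003, 0, 0, 0.24, 0, -0.0005, 0.00045, 0, 0, 0.36, 0, -0.0005, 0.0006, 0, 0, 0.48, 0, -0.0005, 0.00075, 0, 0, 0.6, 0, -0.0005, 0.0009, 0, 0, 0.72, 0, -0.0005, 0.00105, 0, 0, 0.84, 0, -0.0005, 0.0012, 0, 0, 0.96, 0, -0.0005, 0.0014, 0, 0, 1.08, 0, -0.0005, 0.0015, 0, 0, 1.2, 0, -0.0005, 0.0017, 0, 0, 1.32, 0, -0.0005, 0.0018, 0, 0, 1.44, 0, -0.0005, 0.002, 0, 0, 1.56, 0, -0.0005, 0.002, 0, 0, 1.56, 0, -0.0005, 0.002, 0, 0, 1.56])

```text
time_s: 14.97
eef_pos: [0.5185, -0.0446, 0.215]
orientation: [[-0.617, 0.787, 0.002], [0.787, 0.617, -0.001], [-0.002, 0.001, -1.0]]
contact_force: [0.8, -4.7, 5.3]
grip_width: 0.048
finger_force: 12.0
```

```bash
python3 avg.py
```

```text
15.2167 [ 0.5185 -0.0446  0.215   0.0271 -5.2187  5.2283 -0.9136 -0.1507 -0.089
  0.0477 -0.8828]
tool force [-4.13 -3.2  -5.22] std tz 0.025954708001054982 yaw 2.236067830917068
```

Call:
step_arm(moves=[-0.0006, -0.0005, 0, 0, 0, 0.12, -0.0006, -0.0005, 0.0001, 0, 0, 0.24, -0.0006, -0.0005, 0.0002, 0, 0, 0.36, -0.0006, -0.0005, 0.0003, 0, 0, 0.48, -0.0006, -0.0005, 0.0005, 0, 0, 0.6, -0.0006, -0.0005, 0.0007, 0, 0, 0.72, -0.0006, -0.0005, 0.0007, 0, 0, 0.72, -0.0006, -0.0005, 0.0007, 0, 0, 0.72])

```text
time_s: 15.93
eef_pos: [0.5182, -0.0447, 0.214]
orientation: [[0.052, 0.999, 0.001], [0.999, -0.052, -0.0], [0.0, 0.001, -1.0]]
contact_force: [0.4, -3.4, 4.7]
grip_width: 0.0476
finger_force: 12.0
```

```bash
python3 avg.py
```

```text
16.1833 [ 0.5182 -0.0448  0.2141  0.3162 -3.1509  5.1173 -0.6032 -0.0499 -0.0546
  0.0477 -0.1681]
tool force [-3.13  0.48 -5.12] std tz 0.016714615789685767 yaw 1.5198532588344076
```

Both cameras put the collar underside initially ≈25.6 mm above the head, so contact is expected near 4.3 rad in total. I've turned 2.27 so far.

Call:
step_arm(moves=[-0.0005, 0, 0.0001, 0, 0, 0.12, -0.0005, 0, 0.0002, 0, 0, 0.24, -0.0005, 0, 0.0003, 0, 0, 0.36, -0.0005, 0, 0.0004, 0, 0, 0.48, -0.0005, 0, 0.0006, 0, 0, 0.6, -0.0005, 0, 0.0008, 0, 0, 0.72, -0.0005, 0, 0.0009, 0, 0, 0.84, -0.0005, 0, 0.0009, 0, 0, 0.84, -0.0005, 0, 0.0009, 0, 0, 0.84])

```text
time_s: 16.98
eef_pos: [0.5179, -0.0447, 0.213]
orientation: [[0.777, 0.63, 0.001], [0.63, -0.777, 0.001], [0.001, -0.0, -1.0]]
contact_force: [0.2, -0.5, 4.3]
grip_width: 0.0475
finger_force: 12.0
```

```bash
python3 avg.py
```

```text
17.2333 [ 0.5179 -0.0447  0.213  -0.2255 -0.5499  4.8954 -0.1802  0.0167 -0.0535
  0.0478  0.6684]
tool force [-0.52  0.28 -4.9 ] std tz 0.014077628827363443 yaw 0.6822285287075677
```

Call:
step_arm(moves=[0, 0, 0.0001, 0, 0, 0.12, 0, 0, 0.0003, 0, 0, 0.24, 0, 0, 0.0004, 0, 0, 0.36, 0, 0, 0.0004, 0, 0, 0.36, 0, 0, 0.0004, 0, 0, 0.36])

```text
time_s: 17.7
eef_pos: [0.5178, -0.0446, 0.2125]
orientation: [[0.948, 0.317, 0.001], [0.317, -0.948, 0.001], [0.001, -0.001, -1.0]]
contact_force: [-0.0, 0.3, 4.7]
grip_width: 0.0476
finger_force: 12.0
```

```bash
python3 avg.py
```

```text
17.95 [ 0.5178 -0.0445  0.2125 -0.1778  0.2552  5.2313 -0.0342  0.0739 -0.0651
  0.0477  1.0269]
tool force [-0.08 -0.3  -5.23] std tz 0.027498383276404664 yaw 0.3237475054338287
```

Call:
step_arm(moves=[0, 0, 0.0001, 0, 0, 0.12, 0, 0, 0.0003, 0, 0, 0.24, 0, 0, 0.0003, 0, 0, 0.24, 0, 0, 0.0003, 0, 0, 0.24])

```text
time_s: 18.33
eef_pos: [0.5178, -0.0444, 0.2122]
orientation: [[0.997, 0.083, 0.001], [0.083, -0.997, 0.001], [0.001, -0.001, -1.0]]
contact_force: [-0.9, 1.9, 5.6]
grip_width: 0.0476
finger_force: 12.0
```

```bash
python3 avg.py
```

```text
18.5833 [ 0.5178 -0.0444  0.2122 -0.5601  0.8878  5.1935  0.0078  0.0986 -0.0543
  0.0476  1.2669]
tool force [-0.48 -0.94 -5.19] std tz 0.03157072926262555 yaw 0.08369568619623448
```

Call:
step_arm(moves=[0, 0, 0.0001, 0, 0, 0.12, 0, 0, 0.0003, 0, 0, 0.2, 0, 0, 0.0003, 0, 0, 0.2, 0, 0, 0.0003, 0, 0, 0.2])

```text
time_s: 18.97
eef_pos: [0.5178, -0.0444, 0.212]
orientation: [[0.993, -0.116, 0.0], [-0.116, -0.993, 0.002], [0.0, -0.002, -1.0]]
contact_force: [-0.8, 1.0, 5.0]
grip_width: 0.0475
finger_force: 12.0
```

```bash
python3 avg.py
```

```text
19.2167 [ 0.5178 -0.0444  0.212  -0.4584  0.4507  5.346   0.0862  0.1078 -0.0577
  0.0476  1.4669]
tool force [-0.51 -0.4  -5.35] std tz 0.017359318931087296 yaw -0.11628428302110967
```

Call:
step_arm(moves=[0, 0, 0.0001, 0, 0, 0.12, 0, 0, 0.0002, 0, 0, 0.18, 0, 0, 0.0002, 0, 0, 0.18, 0, 0, 0.0002, 0, 0, 0.18])

```text
time_s: 19.6
eef_pos: [0.5178, -0.0443, 0.2117]
orientation: [[0.956, -0.292, 0.001], [-0.292, -0.956, 0.002], [0.0, -0.002, -1.0]]
contact_force: [-0.8, 0.7, 5.2]
grip_width: 0.0475
finger_force: 12.0
```

```bash
python3 avg.py
```

```text
19.85 [ 0.5178 -0.0443  0.2117 -0.0507  0.9985  5.3026  0.1257  0.0805 -0.0697
  0.0476  1.6469]
tool force [-0.34 -0.95 -5.3 ] std tz 0.015586664666264691 yaw -0.2962969688500699
```

Call:
step_arm(moves=[0, 0, 0.0001, 0, 0, 0.1, 0, 0, 0.0002, 0, 0, 0.14, 0, 0, 0.0002, 0, 0, 0.14, 0, 0, 0.0002, 0, 0, 0.14])

```text
time_s: 20.23
eef_pos: [0.5178, -0.0442, 0.2116]
orientation: [[0.906, -0.423, 0.001], [-0.423, -0.906, 0.002], [-0.0, -0.002, -1.0]]
contact_force: [0.4, 0.4, 6.2]
grip_width: 0.0478
finger_force: 12.0
```

```bash
python3 avg.py
```

```text
20.4833 [ 0.5178 -0.0442  0.2116 -0.3465  1.0326  5.8301  0.1726  0.0823 -0.0728
  0.0476  1.7868]
tool force [-0.75 -0.8  -5.83] std tz 0.02188885652233171 yaw -0.43634757977723765
```

Call:
step_arm(moves=[0, 0, 0.0001, 0, 0, 0.1, 0, 0, 0.0002, 0, 0, 0.12, 0, 0, 0.0002, 0, 0, 0.12, 0, 0, 0.0002, 0, 0, 0.12])

```text
time_s: 20.87
eef_pos: [0.5179, -0.0442, 0.2114]
orientation: [[0.849, -0.528, 0.001], [-0.528, -0.849, 0.002], [-0.0, -0.002, -1.0]]
contact_force: [-0.4, 0.7, 6.4]
grip_width: 0.0478
finger_force: 12.0
```

```bash
sed -i 's/range(6)/range(10)/' avg.py; python3 avg.py
```

```text
21.3167 [ 0.5179 -0.0442  0.2114 -0.3883  1.2242  6.0477  0.2259  0.1159 -0.0569
  0.0476  1.9068]
tool force [-0.98 -0.85 -6.05] std tz 0.028699789542731315 yaw -0.5562662137053874
```

Call:
step_arm(moves=[0, 0, 0.0001, 0, 0, 0.1, 0, 0, 0.0002, 0, 0, 0.14, 0, 0, 0.0002, 0, 0, 0.14, 0, 0, 0.0002, 0, 0, 0.14])

```text
time_s: 21.7
eef_pos: [0.5179, -0.0441, 0.2112]
orientation: [[0.767, -0.642, 0.001], [-0.642, -0.767, 0.002], [-0.001, -0.002, -1.0]]
contact_force: [-0.6, 1.1, 6.4]
grip_width: 0.0476
finger_force: 12.0
```

```bash
python3 avg.py
```

```text
22.15 [ 0.5179 -0.0441  0.2112 -0.2887  1.6568  6.48    0.2962  0.1091 -0.0749
  0.0476  2.0468]
tool force [-1.29 -1.1  -6.48] std tz 0.03037956782047611 yaw -0.6963442437176639
```

Call:
step_arm(moves=[0, 0, 0.0001, 0, 0, 0.1, 0, 0, 0.0002, 0, 0, 0.12, 0, 0, 0.0002, 0, 0, 0.12, 0, 0, 0.0002, 0, 0, 0.12])

```text
time_s: 22.53
eef_pos: [0.5179, -0.0441, 0.2111]
orientation: [[0.685, -0.729, 0.001], [-0.729, -0.685, 0.002], [-0.001, -0.002, -1.0]]
contact_force: [0.4, 1.4, 6.8]
grip_width: 0.0479
finger_force: 12.0
```

```bash
python3 avg.py
```

```text
22.9833 [ 0.5179 -0.0441  0.2111 -0.1962  1.8095  6.4352  0.2955  0.1641 -0.0764
  0.0478  2.1668]
tool force [-1.46 -1.11 -6.43] std tz 0.029456653968741253 yaw -0.8164198612155462
```

Call:
step_arm(moves=[0, 0, 0.0001, 0, 0, 0.1, 0, 0, 0.0001, 0, 0, 0.12, 0, 0, 0.0001, 0, 0, 0.12, 0, 0, 0.0001, 0, 0, 0.12])

```text
time_s: 23.37
eef_pos: [0.518, -0.0441, 0.211]
orientation: [[0.593, -0.805, 0.001], [-0.805, -0.593, 0.002], [-0.001, -0.002, -1.0]]
contact_force: [-0.2, 2.0, 6.7]
grip_width: 0.048
finger_force: 12.0
```

```bash
python3 avg.py
```

```text
23.8167 [ 5.1800e-01 -4.4100e-02  2.1100e-01 -2.0000e-04  1.8478e+00  6.3928e+00
  3.3130e-01  1.2740e-01 -3.9500e-02  4.7800e-02  2.2868e+00]
tool force [-1.5  -1.11 -6.39] std tz 0.030576689996141007 yaw -0.9362989350775702
```

Run:
```python
from h import *
im=ctrl.get_image("side"); save(im,"s6f.png")
a=cv2.imread("pics/s6f.png")[130:205,200:300];cv2.imwrite("pics/s6.png",cv2.resize(a,(800,600),interpolation=cv2.INTER_CUBIC))
```

```text
(no output)
```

View pics/s6.png

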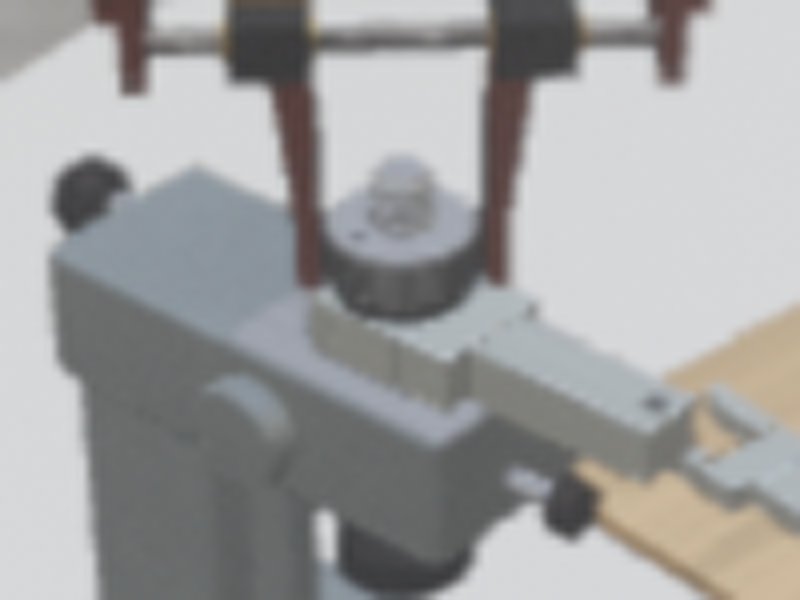

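Run:
```python
from h import *
def m(P,c,lab):
    x,y,z=P[...,0],P[...,1],P[...,2]
    r=np.hypot(x-c[0],y-c[1]); q=z[(r>.0125)&(r<.020)&(z>.222)&(z<.246)]
    h=z[(abs(x-.585)<.03)&(abs(y+.052)<.025)&(z>.175)&(z<.195)]
    h2=z[(x<.495)&(x>.48)&(abs(y+.045)<.03)&(z>.175)&(z<.195)]
    g=z[(x>.41)&(x<.485)&(z>.198)&(z<.211)&(abs(y+.04)<.03)]
    rt=z[(r<.006)&(z>.24)]
    print(lab,len(q),"collar",np.median(q),"head back",np.median(h),"front",np.median(h2) if len(h2) else 0,"gauge",np.median(g) if len(g) else 0,"rod",np.median(rt) if len(rt) else 0)
m(np.load("side.npz")["P"],(.516,-.0435),"side0"); m(np.load("top.npz")["P"],(.5184,-.0453),"top0")
Ps=[cloud(ctrl.get_image("side")) for _ in range(4)]
for P in Ps: m(P,(.516,-.0435),"now")
```

```text
side0 71 collar 0.23503340275166784 head back 0.18569814769593374 front 0.18557048048417035 gauge 0 rod 0.24756574142642218
top0 129 collar 0.23663615912273306 head back 0.18643937843670239 front 0.18681949548254828 gauge 0 rod 0.24842572270084318
now 59 collar 0.2290877285275308 head back 0.1854339523177499 front 0.1876097811577676 gauge 0.20486814440427514 rod 0.24624033178545268
now 62 collar 0.2291627271525835 head back 0.18563696501419003 front 0.1885601364411651 gauge 0.2047414324645398 rod 0.24690182577265163
now 67 collar 0.22891690051087898 head back 0.1855150921201678 front 0.18859836174141353 gauge 0.20474680800663836 rod 0.24729921000356975
now 65 collar 0.22891937692286535 head back 0.18543695384406322 front 0.18829933266380838 gauge 0.20479912808655 rod 0.2472240385695993
```

Call:
step_arm(moves=[0, 0, 0.0001, 0, 0, 0.1, 0, 0, 0.0001, 0, 0, 0.12, 0, 0, 0.0001, 0, 0, 0.12, 0, 0, 0.0001, 0, 0, 0.12])

```text
time_s: 24.45
eef_pos: [0.518, -0.044, 0.2109]
orientation: [[0.492, -0.871, 0.001], [-0.871, -0.492, 0.002], [-0.001, -0.002, -1.0]]
contact_force: [0.1, 2.3, 5.4]
grip_width: 0.0477
finger_force: 12.0
```

```bash
sed -i 's/range(10)/range(16)/' avg.py; python3 avg.py
```

```text
25.2 [ 0.518  -0.0441  0.2109  0.196   1.9261  6.036   0.3619  0.0849  0.0166
  0.0478  2.4067]
tool force [-1.59 -1.13 -6.03] std tz 0.0344123410272103 yaw -1.0561461726751933
```

The torque now rises at the expected bearing slope: about +0.093 N·m over 0.19 rad, roughly 12 N of nip. I'll release and rise.

Call:
step_arm(moves=[0, 0, 0, 0, 0, 0, 0, 0, 0, 0, 0, 0, 0, 0, 0, 0, 0, 0, 0, 0, 0, 0, 0, 0, 0, 0, 0, 0, 0, 0, 0, 0, 0, 0, 0, 0, 0, 0, -0.02, 0, 0, 0, 0, 0, -0.05, 0, 0, 0, 0, 0, -0.085, 0, 0, 0, 0, 0, -0.085, 0, 0, 0, 0, 0, -0.085, 0, 0, 0, 0, 0, -0.085, 0, 0, 0], gripper=0.08)

```text
time_s: 26.25
eef_pos: [0.5177, -0.0451, 0.2953]
orientation: [[0.485, -0.875, 0.001], [-0.875, -0.485, 0.0], [0.0, -0.001, -1.0]]
contact_force: [-0.1, 0.0, 0.4]
grip_width: 0.0801
finger_force: 0.0
```

```bash
python3 go.py .4395 -.035 .297 -.106
python3 - <<'E'
from fit import *
im=ctrl.get_image("side");P=cloud(im)
x,y,z=P[...,0],P[...,1],P[...,2]
m=(x>.40)&(x<.56)&(abs(y+.04)<.05)&(z>.0)&(z<.211)&((z<.19)|(z>.2));q=P[m]
k=np.hypot(q[:,0]-.516,q[:,1]+.043)>.03
p,s=fitp(G,q[k][:,:2],np.where(q[k][:,2]>.195,1.,-1.),[(.48,.54),(-.07,-.02),(-.3,.1)]);print(p,s)
E
sed -i 's/range(16)/range(6)/' avg.py; python3 avg.py
```

```text
shift [-0.0468  0.0635 -0.0018] rot [-6.000e-04 -5.000e-04 -9.588e-01] t 26.25 q [-0.22   0.181  1.578  0.     1.383  2.415] down [-1.e-04  7.e-04  1.e+00]
[ 0.51564257 -0.04555616 -0.06997896] 0.6387246017747534
26.55 [ 0.5172 -0.045   0.2944  0.0103 -0.1167 -0.4995  0.1023 -0.0272 -0.02
  0.08    2.4156]
tool force [0.11 0.05 0.5 ] std tz 0.020264172794878285 yaw -1.065210535488041
```

Run:
```python
from fit import *
ims=[ctrl.get_image(c) for c in("side","side","top")]
save(ims[0],"s7f.png");a=cv2.imread("pics/s7f.png")[130:205,200:300];cv2.imwrite("pics/s7.png",cv2.resize(a,(800,600),interpolation=cv2.INTER_CUBIC))
for im in ims:
    P=cloud(im);x,y,z=P[...,0],P[...,1],P[...,2]
    m=(z>.199)&(z<.211)&(x>.40)&(x<.478)&(abs(y+.04)<.04);q=P[m]
    if len(q)<20: continue
    r=cv2.fitLine((q[:,:2]*1e3).astype(np.float32),cv2.DIST_HUBER,0,.01,.01).ravel()
    print(len(q),r,"yaw",np.arctan2(r[1],r[0]), "y at x=.44",r[3]+(440-r[2])*r[1]/r[0],"x range",x[m].min(),x[m].max())
```

```text
218 [ 9.8845440e-01 -1.5151872e-01  4.4361292e+02 -3.3554829e+01] yaw -0.15210454 y at x=.44 -33.00101 x range 0.4114044080012011 0.4778070588760688
217 [ 9.9549884e-01 -9.4774038e-02  4.4427798e+02 -3.3303768e+01] yaw -0.09491649 y at x=.44 -32.896492 x range 0.41169900197159104 0.4776519571405416
233 [ 9.94246602e-01 -1.07115254e-01  4.45572693e+02 -3.65329132e+01] yaw -0.10732116 y at x=.44 -35.932537 x range 0.41455193663305123 0.47625674755007796
```

View pics/s7.png

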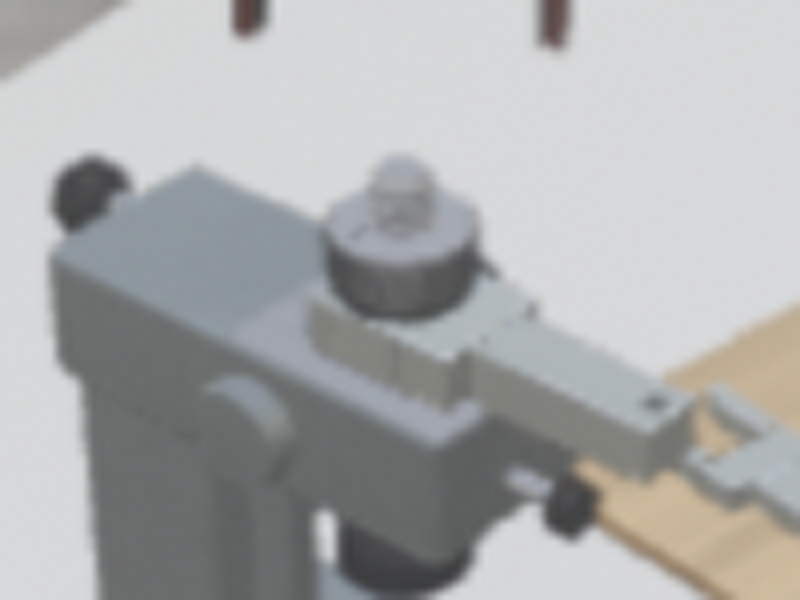

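Gauge and collar are in place and the gauge hasn't shifted. I'll regrip the handle.

Call:
step_arm(moves=[-0.02, 0.03, 0, 0, 0, -0.12, -0.0475, 0.0635, 0, 0, 0, -0.24, -0.0475, 0.0635, 0, 0, 0, -0.36, -0.0475, 0.0635, 0, 0, 0, -0.48, -0.0475, 0.0635, 0, 0, 0, -0.6, -0.0475, 0.0635, 0, 0, 0, -0.72, -0.0475, 0.0635, 0, 0, 0, -0.84, -0.0475, 0.0635, 0, 0, 0, -0.955, -0.0475, 0.0635, 0, 0, 0, -0.955, -0.0475, 0.0635, 0, 0, 0, -0.955, -0.0475, 0.0635, 0, 0, 0, -0.955], gripper=0.06)

```text
time_s: 27.67
eef_pos: [0.4395, -0.0344, 0.2956]
orientation: [[0.994, -0.113, 0.001], [-0.113, -0.994, 0.0], [0.001, -0.0, -1.0]]
contact_force: [-0.3, 0.7, 0.1]
grip_width: 0.0601
finger_force: 0.0
```

```bash
python3 go.py .4382 -.0350 .189 -.106;python3 avg.py
```

```text
shift [-0.0014  0.0008  0.1066] rot [-0.0002 -0.0011 -0.0075] t 27.6667 q [-0.235  0.056  1.724  0.     1.361  1.449] down [-1.1e-03  2.0e-04  1.0e+00]
27.9167 [ 0.4395 -0.0344  0.2956  0.1439  0.1448 -0.2548  0.015   0.0379 -0.013
  0.06    1.4476]
tool force [ 0.13 -0.16  0.25] std tz 0.02835047691460705 yaw -0.11115792177199753
```

Call:
step_arm(moves=[-0.001, 0.0008, 0.03, 0, 0, -0.006, -0.001, 0.0008, 0.07, 0, 0, -0.006, -0.001, 0.0008, 0.095, 0, 0, -0.006, -0.001, 0.0008, 0.106, 0, 0, -0.006, -0.001, 0.0008, 0.106, 0, 0, -0.006, -0.001, 0.0008, 0.106, 0, 0, -0.006, -0.001, 0.0008, 0.106, 0, 0, -0.006])

```text
time_s: 28.55
eef_pos: [0.4395, -0.0353, 0.1906]
orientation: [[0.995, -0.104, 0.003], [-0.104, -0.995, -0.0], [0.003, 0.0, -1.0]]
contact_force: [-0.4, -0.5, 0.1]
grip_width: 0.0598
finger_force: 0.0
```

Call:
step_arm(moves=[0, 0, 0, 0, 0, 0, 0, 0, 0, 0, 0, 0, 0, 0, 0, 0, 0, 0, 0, 0, 0, 0, 0, 0, 0, 0, 0, 0, 0, 0, 0, 0, 0, 0, 0, 0], gripper=0.0, grip_force=30)

```text
time_s: 29.05
eef_pos: [0.4386, -0.0351, 0.1898]
orientation: [[0.995, -0.104, 0.001], [-0.104, -0.995, -0.0], [0.001, -0.0, -1.0]]
contact_force: [0.2, -0.8, 2.7]
grip_width: 0.0238
finger_force: 30.5
```

```bash
python3 avg.py
```

```text
29.3 [ 0.4386 -0.0351  0.1898 -0.2842  0.4003  2.5085  0.0625  0.0667  0.0374
  0.0238  1.4374]
tool force [-0.32 -0.37 -2.51] std tz 0.030257585798033 yaw -0.10424573807649298
```

Call:
step_arm(moves=[-0.0008, 0, 0, 0, 0, 0, -0.0015, 0, 0, 0, 0, 0, -0.0015, 0, 0, 0, 0, 0])

```text
time_s: 29.6
eef_pos: [0.4386, -0.0351, 0.1898]
orientation: [[0.995, -0.104, 0.004], [-0.104, -0.995, -0.0], [0.004, -0.0, -1.0]]
contact_force: [4.8, 0.0, -2.7]
grip_width: 0.0236
finger_force: 30.0
```

```bash
python3 avg.py
```

```text
29.85 [ 0.4386 -0.0351  0.1898  5.0492  0.4302 -2.6838  0.1205 -0.7421  0.0568
  0.0236  1.4369]
tool force [ 4.97 -0.95  2.7 ] std tz 0.021312426423658836 yaw -0.10437100754651167
```

With 5 N of pull the gauge still holds, so it is nipped. I'll draw it out.

Call:
step_arm(moves=[-0.004, 0, 0, 0, 0, 0, -0.008, 0, 0, 0, 0, 0, -0.012, 0, 0, 0, 0, 0, -0.017, 0, 0, 0, 0, 0, -0.022, 0, 0, 0, 0, 0, -0.028, 0, 0, 0, 0, 0, -0.034, 0, 0, 0, 0, 0, -0.04, 0, 0, 0, 0, 0, -0.046, 0, 0, 0, 0, 0, -0.052, 0, 0, 0, 0, 0, -0.052, 0, 0, 0, 0, 0, -0.052, 0, 0, 0, 0, 0])

```text
time_s: 30.9
eef_pos: [0.3836, -0.0292, 0.1893]
orientation: [[0.995, -0.104, -0.002], [-0.104, -0.995, 0.0], [-0.002, -0.0, -1.0]]
contact_force: [-2.5, -0.3, 2.3]
grip_width: 0.0235
finger_force: 30.0
```

Call:
step_arm(moves=[0, 0, -0.01, 0, 0, 0, 0, 0, -0.03, 0, 0, 0, 0, 0, -0.06, 0, 0, 0, 0, 0, -0.08, 0, 0, 0, 0, 0, -0.085, 0, 0, 0, 0, 0, -0.085, 0, 0, 0, 0, 0, -0.085, 0, 0, 0])

```text
time_s: 31.48
eef_pos: [0.3843, -0.0293, 0.2734]
orientation: [[0.995, -0.104, -0.001], [-0.104, -0.995, 0.001], [-0.001, -0.0, -1.0]]
contact_force: [0.6, 0.2, -2.9]
grip_width: 0.0238
finger_force: 30.0
```

```bash
python3 avg.py; python3 go.py .425 -.3425 .27 -.198
```

```text
31.7333 [ 0.3841 -0.0292  0.2731  0.3449 -0.0255 -2.4626  0.0213  0.0727 -0.0041
  0.0238  1.4188]
tool force [ 0.35 -0.01  2.46] std tz 0.03255764531119499 yaw -0.10420976732686899
shift [0.0728 0.3072 0.0034] rot [-0.0005  0.0011  0.0937] t 31.7833 q [-0.256 -0.014  1.852  0.     1.305  1.419] down [1.e-03 5.e-04 1.e+00]
```

Call:
step_arm(moves=[0, 0.035, 0, 0, 0, 0, 0, 0.07, 0, 0, 0, 0, 0, 0.105, 0, 0, 0, 0, 0.01, 0.145, 0, 0, 0, 0, 0.03, 0.18, 0, 0, 0, 0, 0.05, 0.215, 0, 0, 0, 0.04, 0.07, 0.25, 0, 0, 0, 0.09, 0.073, 0.28, 0, 0, 0, 0.094, 0.073, 0.3, 0, 0, 0, 0.094, 0.073, 0.307, 0, 0, 0, 0.094, 0.073, 0.307, 0, 0, 0, 0.094, 0.073, 0.307, 0, 0, 0, 0.094, 0.073, 0.307, 0, 0, 0, 0.094])

```text
time_s: 32.87
eef_pos: [0.4256, -0.3409, 0.2743]
orientation: [[0.981, -0.196, 0.001], [-0.196, -0.981, 0.001], [0.0, -0.001, -1.0]]
contact_force: [0.3, -0.1, -2.2]
grip_width: 0.0237
finger_force: 30.0
```

```bash
python3 avg.py; python3 go.py .425 -.3425 .022 -.198
```

```text
33.1167 [ 0.4259 -0.3411  0.2747 -0.1349 -0.015  -2.1442  0.0406  0.1007 -0.0108
  0.0238  0.9649]
tool force [-0.13  0.04  2.14] std tz 0.030676759677021662 yaw -0.19717102318658963
shift [-0.0012  0.001   0.2529] rot [-0.0002 -0.0014  0.0007] t 33.1667 q [-8.030e-01  2.360e-01  1.556e+00  1.000e-03  1.349e+00  9.650e-01] down [-1.4e-03  2.0e-04  1.0e+00]
```

Call:
step_arm(moves=[0, 0.001, 0.04, 0, 0, 0, 0, 0.001, 0.08, 0, 0, 0, 0, 0.001, 0.12, 0, 0, 0, 0, 0.001, 0.16, 0, 0, 0, 0, 0.001, 0.195, 0, 0, 0, 0, 0.001, 0.225, 0, 0, 0, 0, 0.001, 0.243, 0, 0, 0, 0, 0.001, 0.252, 0, 0, 0, 0, 0.001, 0.252, 0, 0, 0, 0, 0.001, 0.252, 0, 0, 0, 0, 0.001, 0.252, 0, 0, 0])

```text
time_s: 34.08
eef_pos: [0.4271, -0.3444, 0.024]
orientation: [[0.98, -0.197, 0.003], [-0.197, -0.98, -0.002], [0.003, 0.001, -1.0]]
contact_force: [0.1, -0.6, -1.7]
grip_width: 0.0234
finger_force: 30.0
```

```bash
python3 avg.py
```

```text
34.3333 [ 0.4269 -0.3443  0.024   0.1596 -0.3079 -1.7828  0.0622  0.0901  0.0096
  0.0238  0.9628]
tool force [0.21 0.27 1.78] std tz 0.023963071006640715 yaw -0.19819029247710454
```

Call:
step_arm(moves=[0, 0, 0.003, 0, 0, 0, 0, 0, 0.005, 0, 0, 0, 0, 0, 0.006, 0, 0, 0, 0, 0, 0.006, 0, 0, 0, 0, 0, 0.006, 0, 0, 0])

```text
time_s: 34.8
eef_pos: [0.4259, -0.3434, 0.0169]
orientation: [[0.98, -0.197, 0.001], [-0.197, -0.98, 0.0], [0.001, -0.0, -1.0]]
contact_force: [-0.7, 0.8, 5.1]
grip_width: 0.0239
finger_force: 30.0
```

Call:
step_arm(moves=[0, 0, 0.0008, 0, 0, 0, 0, 0, 0.0012, 0, 0, 0, 0, 0, 0.0012, 0, 0, 0, 0, 0, 0.0012, 0, 0, 0])

```text
time_s: 35.13
eef_pos: [0.4259, -0.3434, 0.0169]
orientation: [[0.98, -0.197, 0.001], [-0.197, -0.98, -0.0], [0.001, -0.0, -1.0]]
contact_force: [-3.3, 2.2, 17.3]
grip_width: 0.0236
finger_force: 30.0
```

On the board (17 N). I'll ease up 1.2 mm, release and retreat.

Call:
step_arm(moves=[0, 0, -0.0012, 0, 0, 0, 0, 0, -0.0012, 0, 0, 0, 0, 0, -0.0012, 0, 0, 0])

```text
time_s: 35.38
eef_pos: [0.4261, -0.3436, 0.0169]
orientation: [[0.98, -0.197, 0.001], [-0.197, -0.98, -0.0], [0.001, -0.0, -1.0]]
contact_force: [-0.9, 1.1, 7.4]
grip_width: 0.024
finger_force: 30.0
```

Call:
step_arm(moves=[0, 0, 0, 0, 0, 0, 0, 0, 0, 0, 0, 0, 0, 0, 0, 0, 0, 0, 0, 0, 0, 0, 0, 0, 0, 0, 0, 0, 0, 0, 0, 0, -0.03, 0, 0, 0, 0, 0, -0.07, 0, 0, 0, 0, 0, -0.11, 0, 0, 0, 0, 0, -0.15, 0, 0, 0, 0, 0, -0.19, 0, 0, 0, 0, 0, -0.19, 0, 0, 0, 0, 0, -0.19, 0, 0, 0], gripper=0.06)

```text
time_s: 36.38
eef_pos: [0.4272, -0.3449, 0.2093]
orientation: [[0.98, -0.197, 0.005], [-0.197, -0.98, -0.004], [0.006, 0.003, -1.0]]
contact_force: [-0.2, 0.4, -0.0]
grip_width: 0.06
finger_force: 0.0
```

Run:
```python
from fit import *
im=ctrl.get_image("top");P=cloud(im);save(im,"t8f.png");s=cloud(ctrl.get_image("side"))
x,y,z=P[...,0],P[...,1],P[...,2]
q=z[(x>.47)&(x<.53)&(y<-.32)&(y>-.4)&(z>.025)&(z<.045)];print(len(q),np.percentile(q,[10,50,90]))
x,y,z=s[...,0],s[...,1],s[...,2];r=np.hypot(x-.516,y+.0435);print("collar",np.median(z[(r>.0125)&(r<.02)&(z>.222)&(z<.246)]))
a=cv2.imread("pics/t8f.png")[70:250,160:400];cv2.imwrite("pics/t8.png",cv2.resize(a,(800,600),interpolation=cv2.INTER_CUBIC))
print(ctrl.observe()["time_s"],ctrl.observe()["contact_force"])
```

```text
145 [0.02913583 0.0327898  0.03613344]
collar 0.2287358696200592
36.4833 [-0.1742641  -0.27264919 -0.59773875]
```

View pics/t8.png

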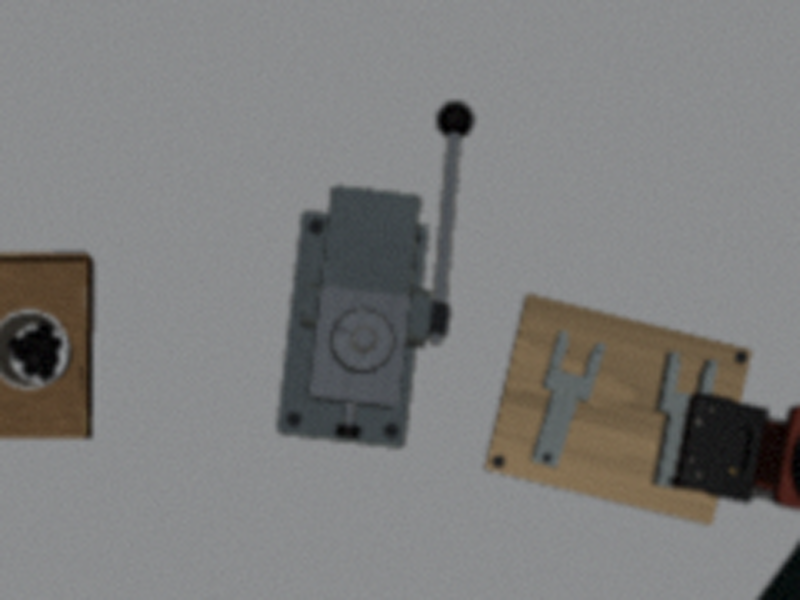

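The gauge lies flat on the board again (≈690,400), the thin gauge hasn't moved (≈570,385), and the collar is set. Handing in.

```bash
python3 -c "
from bench import ctrl
print(ctrl.hand_in())"
```

```text
the job is handed in; nothing more can be done
None
```

I set the collar to nip the 20 mm gauge at an estimated 12 N, drew the gauge out, laid it flat on its board and handed the job in at about 36 s; no verdict came back.

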